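Set a shaft collar on the shaft's flat and hold it for tightening

ROBOT

A 6-joint arm with a two-finger parallel gripper is mounted at the origin on a cart in front of the work surface, level with it; the furniture and walls round the work are solid. World frame = base frame: x ahead of the robot, y to its left, z up, the work surface at z = 0. Lengths are in mm, angles in rad, forces in N, time in s.
With the tool pointing down it reaches from about 400 to 825 mm from the base axis. Payload 7 kg.
Tool frame: the origin (TCP) lies at the very end of the fingers, on their centre line; the grasp point (between the pads) lies 19 mm behind it; z points along the fingers, y is the direction in which the jaws open and shut (so a half turn about z gives the same grasp; the last joint's range is limited). The gripper opens to 85 mm and grips with 20 to 120 N. Pads are 22 mm wide; open, the fingers measure 114 mm over their backs; the gripper's body (76 mm by 85 mm) begins 54 mm behind the grasp point. The pads swing forward as they close: fully open they stand 13 mm farther back than shut.
Start: joints at [-0.97, 0.359, 0.012, 0, -1.224, -0.288], TCP at [207.687, -642.232, 231.302] pointing down, gripper open.
Joint ranges: [-3.07, 3.07], [-1.43, 2.12], [-1.02, 1.25], [-3.03, 1.67], [-3.05, -0], [-3.03, 3.03]. Speed limits (rad/s): [2.39, 2.39, 3.01, 3.14, 3.14, 3.14].

INTERFACE

Orientations are given as a rotation vector (axis times angle).
In Python, from cell import arm gives the robot as it stands.
- The arm moves only by the tool step_arm, never from a script. Its argument "plan" is a list that holds one entry, the list of rows, each a list of 7 numbers: the turn, a rotation vector about the tool's x, y, z in degrees, then the shift along the tool's x, y, z in mm, then the opening, from -1 (shut) to 1 (fully open). A call has 1 to 5 rows; each row shifts and turns the pose as measured when the row begins, along the tool's axes as they then stand; what a row does not reach is not made up. A row lasts 1/12 s, in which the tool goes at most 41.7 mm and 7.16 degrees, less where a joint would pass 70% of its speed; a pose out of reach is approached as far as the arm can. A call with a gripper value outside its range is refused whole. The fingers move at their own pace and stop on an object; "newtons" is the grip in N (left out, the last holds). Time passes only in rows, so rows that do not move let the fingers close. It gives the time, the measured TCP pose, the force and the opening at its end, in the units of the state.
- arm.state(): the state, without advancing time (a new reading comes with each control period).
- arm.get_image(name): name is "scene" or "top"; returns a dict with "frame" (420x560x3 uint8, red, green, blue), "range_z" (420x560 float32, mm along the optical axis (not along the pixel's ray), 0 where there is no reading), "intrinsics" (3x3 intrinsics, pixels), "R" (3x3) and "t" (3): a world point X has camera coordinates R X + t. Camera axes: x right, y down, z forward; pixel columns grow to the right and rows downward; lengths in mm; the calibration is good to about 2 mm. A picture is of the moment at which its call begins.
- arm.job_done(): hands the job in, once; it reports no verdict.
The state is a dict: "time_s": time; "q": joint angles; "dq": joint speeds; "tau": joint torques, N m; "position": TCP position; "eef_rot": TCP orientation; "contact_force": force on the tool from outside, world axes, zero at the start; "moment": the same for the moment, N m; "opening": finger opening in mm.
Only numpy, scipy, OpenCV 4.12 (cv2) and the standard library are available. Lean on these libraries where they do the work, as an engineer would, in place of code of your own. Each camera call takes 0.05 s, during which the arm holds its last target. There are 200 camera calls.

TASK

Grip the end of the upright shaft in the bearing and turn it until its flat faces the hex-key rest squarely. Then take the collar with the set screw (not the plain spacer) from the stand, lower it level over the shaft end with the screw on the flat's side until its top is flush with the shaft's end, and push it gently sideways so that the screw's tip bears on the middle of the flat. Finish while still holding the collar there, pressed lightly on the flat, ready for someone to tighten the screw; leave the spacer and everything else where it is.

Things in the scene. Friction and masses are not known exactly. Their poses are not given: they have to be found in the camera images.
- bearing: Fixed bearing. Origin on the shaft's axis at bench height, z up. Grey base plate 12 mm thick, 90 mm wide (y), x = -95 to +50 mm. Round housing round the shaft: 50 mm across (68 at its foot), top 50 mm above the bench. Key rest on the plate along -x: two low rails with a hex key between them, x = -38 to -92 mm, at most 26 mm above the bench. From shaft to key rest is -x.
- shaft (a joint): Angle of the upright steel shaft in the bearing (rad). 0: its flat faces the key rest squarely. Positive: turned counter-clockwise seen from above. Range -3.1 to 3.1; it starts between 0.5 and 1.4. Light drag of 0.05 N m; it stays where it is left.
- shaft_end (a point): Centre of the shaft's top end, 100 mm above the bench, turning with it; z up. Shaft 20 mm thick, 50 mm out of the housing, 2 mm chamfer. Its upper 42 mm have one flat (D section), 16 mm wide, 6 mm from the axis, facing this point's -x. The fingers feel 16 mm across the flat and the round opposite, 20 mm across the round only.
- collar_mid (a point): Centre of the steel shaft collar, half-way up on its axis: ring 42 mm outside, bore 24 mm, 20 mm high (top 10 mm above this point), about 0.09 kg, z up. Two flat pads for gripping at +y and -y, 22 mm long, 44 mm over both. A set screw 7 mm thick lies half-way up on the -x side and stands out to 28 mm from the axis. It starts on one post of the stand.
- screw_tip (a point): End of the collar's set screw inside the bore, 8 mm from the collar's axis towards its -x, half-way up; axes as the collar's. The tip, 6 mm thick, stands 4 mm into the bore, so the collar passes over the shaft only where the tip faces the flat; with both on one axis it has 2 mm of play to the flat.
- spacer_mid (a point): Centre of the plain steel spacer: a ring of the collar's diameters and height without screw or pads, on the other post of the stand; not to be used.
- stand: Fixed grey stand; origin under its centre on the bench. Base plate 70 x 190 x 10 mm (longer along y); two posts at y = +55 and -55 mm, 28 mm thick (32 at the foot), 40 mm high. One ring lies on each post top, round a stub pin 13 mm thick and 12 mm high. A fixed rig, over 0.2 m high, stands close behind the stand (from x = 0.57 m, y = -0.17 to 0.27 m): pass in front of it.
- terminal: green plug-in terminal block, 60 x 16 x 18 mm; leave it alone. Origin under its centre.
- cup: translucent resin mould cup, 54 mm across, 36 mm high; leave it alone. Origin under its centre.
- tape: roll of black tape, 80 mm across, 24 mm high; leave it alone. Origin under its centre.
- oil: white squeeze bottle with a red spout, 42 mm across, 126 mm high; leave it alone. Origin under its centre.
- steelcup: turned steel cup with a red band, 64 mm across, 40 mm high; leave it alone. Origin under its centre.
- stepper: small stepper motor lying on its side, 67 x 42 x 42 mm; leave it alone. Origin under its centre.
There are look-alikes about, which are no part of the job. What is shaped like the part that bears collar_mid but blue is not meant.

How it is judged:
By the outcome, as a careful person would: the job done as asked, in the order asked, and still so for the second after the job is handed in, while the arm keeps its last pose, push and grip.
It also fails if it takes over 69 s, if anything falls off the work surface, if the arm or the gripper's body presses on something with over 40 N, if the wrist force passes 120 N, or if a joint passes its speed limit or range.

## Working session

There is one attempt and no reset: what is moved stays moved. The work goes in short steps, Python scripts to look and compute and a tool call to move; the robot and the scene stay as the last step left them, time stands still between calls to the robot, and variables do not carry over. Pictures are saved under pics/ and viewed, about 8 in all and at most 12, crops included, and the job is handed in when it is done.

Besides the shell and the picture viewer there is one more tool, called after ">>>" as name(argument=value, ...), one argument or row to a line, values as JSON. step_arm: Moves the arm, as the interface text tells. Its arguments: {"type":"object","properties":{"plan":{"type":"array"},"newtons":{"type":"number"}},"required":["plan"]}

```bash
ls; mkdir -p pics
python3 - <<'E'
from cell import arm
import cv2,numpy as np
s=arm.state();print({k:np.round(v,3).tolist() for k,v in s.items()})
for n in("scene","top"):
    d=arm.get_image(n);np.savez(f"{n}.npz",**d);cv2.imwrite(f"pics/{n}0.png",d["frame"][:,:,::-1])
    print(n,d["intrinsics"],d["R"],d["t"], -d["R"].T@d["t"])
E
```

```text
pics
{'time_s': 0.0, 'q': [-0.97, 0.359, 0.011, -0.0, -1.224, -0.288], 'dq': [0.001, 0.001, 0.001, 0.002, -0.001, -0.001], 'tau': [-0.001, -58.332, 29.341, 6.937, -0.006, 0.0], 'position': [207.54, -641.782, 230.341], 'eef_rot': [0.489, -3.103, -0.003], 'contact_force': [-0.534, 0.36, -0.654], 'moment': [-0.036, -0.016, 0.045], 'opening': 85.628}
scene [[400.63651235   0.         286.72647954]
 [  0.         400.63651235 206.87879949]
 [  0.           0.           1.        ]] [[-0.85206082 -0.52312691  0.01818213]
 [-0.2292876   0.34178355 -0.91137874]
 [ 0.47055239 -0.78071905 -0.41116688]] [371.35658651 242.29268607 725.88947696] [ 30.40407971 678.1707169  512.53006107]
top [[463.97247276   0.         277.67933112]
 [  0.         463.97247276 216.2904744 ]
 [  0.           0.           1.        ]] [[-0.02332676 -0.99955497 -0.01859347]
 [-0.98021583  0.02652411 -0.19614635]
 [ 0.19655223  0.01365016 -0.98039833]] [-121.69856146  546.33050848 1164.08356489] [ 303.87975721 -152.02525246 1246.16352305]
```

View pics/scene0.png

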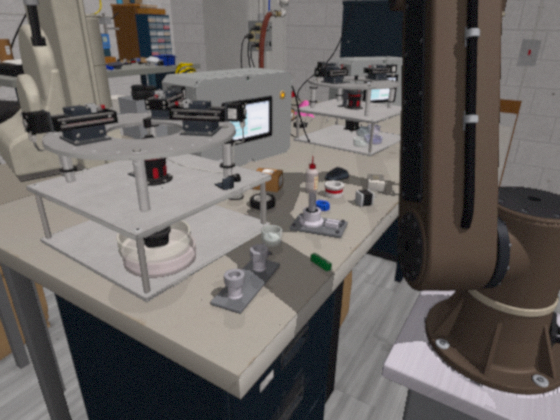

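View pics/top0.png

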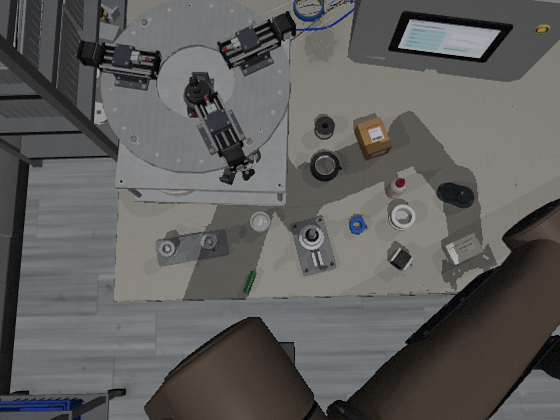

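The scene view shows the stand at (247,285) and the bearing at (318,218). The top view has the stand at (190,245), its two rings at about (167,248) and (209,241), and the bearing at (312,235) with the key rest below it. The blue look-alike is at (358,225).

```bash
cat > h.py <<'E'
import numpy as np,cv2
from cell import arm
def get(n): return arm.get_image(n)
def ray(d,u,v,z):
    K,R,t=d["intrinsics"],d["R"],d["t"]; c=-R.T@t
    r=R.T@np.linalg.inv(K)@np.array([u,v,1.]); return c+r*(z-c[2])/r[2]
def proj(d,X):
    p=d["intrinsics"]@(d["R"]@np.asarray(X,float)+d["t"]); return p[:2]/p[2]
def crop(d,u,v,w,h,s): 
    return cv2.resize(np.ascontiguousarray(d["frame"][v:v+h,u:u+w,::-1]),(w*s,h*s),interpolation=cv2.INTER_CUBIC)
E
python3 - <<'E'
from h import *
T=dict(np.load("top.npz"));S=dict(np.load("scene.npz"))
a=crop(T,150,220,85,50,4);b=crop(T,285,210,55,70,4);c=crop(S,210,240,80,70,4);e=crop(S,285,190,65,50,5)
im=np.zeros((600,800,3),np.uint8)
im[:200,:340]=a;im[:280,340:560]=b;im[300:580,:320]=c;im[300:550,340:665]=e
cv2.imwrite("pics/c1.png",im)
E
```

```text
(no output)
```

View pics/c1.png

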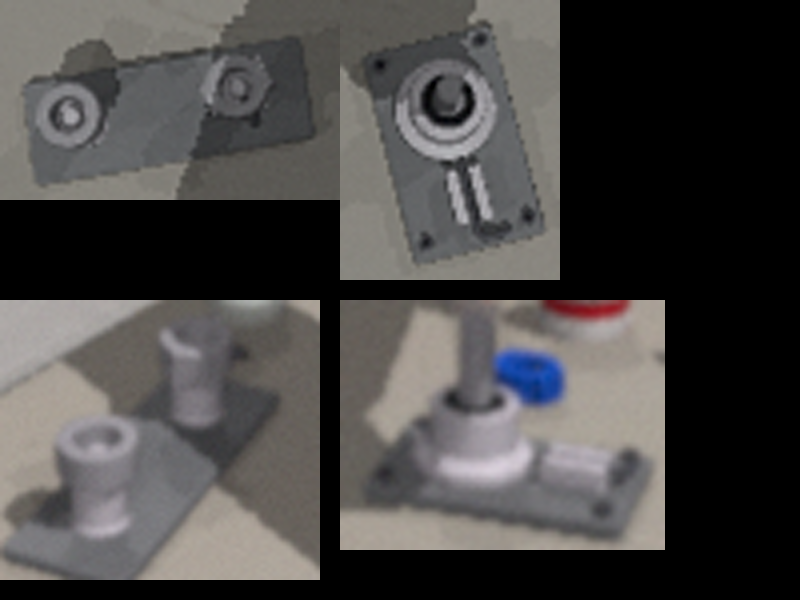

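The crops show the collar with pads on the right-hand post (top px about 209,241). A dark stub, the screw, points down, about (214,250). The spacer is on the left post. Next I get metric numbers from the depth.

```bash
cat >> h.py <<'E'
def cloud(d,u,v,w,h):
    Z=d["range_z"][v:v+h,u:u+w].astype(float); U,V=np.meshgrid(np.arange(u,u+w),np.arange(v,v+h))
    K=d["intrinsics"]; P=np.stack([(U-K[0,2])/K[0,0]*Z,(V-K[1,2])/K[1,1]*Z,Z],-1)
    return (P-d["t"])@d["R"]
E
python3 - <<'E'
from h import *
np.set_printoptions(precision=1,suppress=True,linewidth=200)
T=dict(np.load("top.npz"))
C=cloud(T,150,220,85,50); z=C[...,2]
print("collar z\n",np.round(z[8:36,46:72]).astype(int))
B=cloud(T,285,210,55,70); zb=B[...,2]
print("bearing z\n",np.round(zb[10:45,10:42]).astype(int))
# outlines -> rects
for nm,P,lo,hi in(("stand",C,5,16),("bear",B,7,18)):
    m=(P[...,2]>lo)
    n,l,st,ce=cv2.connectedComponentsWithStats(m.astype(np.uint8)); k=1+np.argmax(st[1:,4])
    m=l==k; q=P[m&(P[...,2]<hi)]
    r=cv2.minAreaRect(q[:,:2].astype(np.float32)); print(nm,r,cv2.boxPoints(r).ravel(),np.median(q[:,2]))
E
```

```text
collar z
 [[  -1    3   -1   -5    2   -1   -2    1   -1   -2    3    1    1   -1    3    0    0   -1    3    3    2   -3   -4    3    1    2]
 [   0    0   -1    2    0   -1   -1   -2   -3   -1    2   -4    1    3    4    1    3    0   -3    0    0    3   -2    0   -2   -3]
 [   1   -1   -4   -1    0   -1   -2   -2   -1    0   -2    0   -3   -3    2    4   -3    1   -1   -1   -3    4   13   12    8   11]
 [   0    0    1   -1   -3   -3   -1   -1    2   -2    0   -2   -2   -2    2    9   11    9   12   13   14   11   12   12   11   12]
 [   4   -8   -3    0   -1   -4    1    1   -4    6    6    9   11    8    9    7    9   10    8   12   10    9   13   11    7    9]
 [   6    1   -3   -6   12   12    7   12   10   12    7    8   11    7    8    8   11   14    6    7   12   11   10    8   10   11]
 [  10   15    8   10   15   10   10   11   12   61   64   59   59   60   62   62   56   63   63   11   11   10    9   14    6    8]
 [  11    9   14   10   11   11   11   11   61   62   61   60   63   57   58   66   62   60   66   54   12    6    8    8   11   11]
 [  10   13   14    9   12
[... 2457 characters left out ...]
15    4    7    8    9    9    5   10   11]
 [  12    7   13    5   10   14   11   16    9    9   12   10   11    8   10    8   10   10    9   10   11   16   13   11    5    6]]
bearing z
 [[ 0  3  0 ...  2 -2  2]
 [-2  3  3 ... -1 -1  1]
 [ 0  6 10 ...  4  3 -1]
 ...
 [ 2 -1 10 ... 10 13  9]
 [ 1 -2 -5 ...  8 14 17]
 [ 0  3  2 ... 12 13 12]]
stand ((474.3238525390625, 99.08445739746094), (73.03564453125, 191.95701599121094), 8.017147064208984) [424.8 189.  451.5  -1.  523.9   9.1 497.1 199.2] 10.199003957570095
bear ((469.33544921875, -226.74539184570312), (145.27642822265625, 90.16561126708984), 12.571758270263672) [ 388.6 -198.6  408.3 -286.6  550.  -254.9  530.4 -166.9] 12.21010319892577
```

Run:
```python
from h import *
np.set_printoptions(precision=1,suppress=True,linewidth=220)
T=dict(np.load("top.npz"));S=dict(np.load("scene.npz"))
def circ(q):
    A=np.c_[2*q,np.ones(len(q))];s=np.linalg.lstsq(A,(q**2).sum(1),rcond=None)[0];return s[:2],np.sqrt(s[2]+s[:2]@s[:2])
for nm,u in(("spacer",152),("collar",194)):
    P=cloud(T,u,222,34,36); m=((P[...,2]>35)&(P[...,2]<72)).astype(np.uint8)
    rim=((P[...,2]>55)&(P[...,2]<72)).astype(np.uint8)
    c=max(cv2.findContours(m,cv2.RETR_EXTERNAL,cv2.CHAIN_APPROX_NONE)[0],key=cv2.contourArea)
    h=cv2.moments(cv2.convexHull(c))
    q=np.array([ray(T,u+a,222+b,60)[:2] for a,b in c[:,0]])
    Q=P[(rim>0)][:,:2]
    print(nm,"circ",circ(q),"rim bbox mid",(Q.min(0)+Q.max(0))/2,"mean",Q.mean(0),len(Q))
    cc=circ(q)[0]
    d=q-cc; a=np.degrees(np.arctan2(d[:,1],d[:,0]));r=np.hypot(*d.T);o=np.argsort(a)
    print(np.c_[a[o],r[o]].round(0).astype(int).tolist())
    s=P[(P[...,2]>44)&(P[...,2]<57)]; s=s[np.hypot(*(s[:,:2]-cc).T)>23.5]; print("out",s.tolist())
# bearing
P=cloud(T,285,210,55,70); z=P[...,2]
m=(z>90)&(z<110);q=P[m][:,:2];print("shaft top",len(q),q.mean(0),(q.min(0)+q.max(0))/2)
m=(z>44)&(z<58);q=P[m][:,:2];print("housing",(q.min(0)+q.max(0))/2)
print("px pred shaft top",proj(T,[491.3,-221.8,100]),proj(S,[491.3,-221.8,100]))
u,v=np.round(proj(T,[491.3,-221.8,100])).astype(int)
print(cv2.cvtColor(T["frame"],cv2.COLOR_RGB2GRAY)[v-8:v+12,u-9:u+10])
print(np.round(z[v-8-210:v+12-210,u-9-285:u+10-285]).astype(int))
su,sv=np.round(proj(S,[491.3,-221.8,100])).astype(int)
im=np.zeros((480,800,3),np.uint8)
im[:480,:400]=crop(T,u-10,v-12,20,24,20);im[:480,400:]=crop(S,su-12,sv-10,25,30,16)
cv2.imwrite("pics/c2.png",im)
```

```text
spacer circ (array([464.2, 152.1]), np.float64(20.785265987911004)) rim bbox mid [464.9 153.9] mean [464.5 153.3] 144
[[-179, 19], [-172, 22], [-164, 20], [-157, 21], [-151, 22], [-142, 21], [-132, 21], [-123, 22], [-114, 23], [-108, 22], [-101, 21], [-94, 21], [-87, 21], [-80, 21], [-73, 21], [-63, 20], [-57, 21], [-46, 21], [-41, 19], [-30, 20], [-20, 21], [-13, 20], [-6, 20], [2, 20], [9, 20], [16, 21], [23, 22], [32, 21], [42, 20], [47, 22], [52, 20], [62, 21], [71, 22], [77, 22], [84, 21], [91, 21], [98, 21], [105, 22], [114, 20], [121, 21], [131, 20], [142, 21], [148, 19], [158, 20], [165, 20], [173, 19]]
out [[480.1087163488357, 169.7276351117723, 54.71131717400106]]
collar circ (array([479.1,  43.6]), np.float64(21.884442860256783)) rim bbox mid [480.3  45.1] mean [480.9  45. ] 162
[[-172, 19], [-165, 19], [-160, 23], [-157, 26], [-152, 27], [-149, 25], [-146, 23], [-142, 21], [-132, 21], [-126, 19], [-116, 20], [-107, 22], [-100, 21], [-93, 23], [-86, 23], [-78, 21], [-72, 22], [-62, 20], [-56, 22], [-46, 21], [-41, 23], [-32, 24], [-27, 23], [-20, 22], [-14, 21], [-7, 21], 
[... 3400 characters left out ...]
48   47   22]
 [  54   48   49   52   50   49   64   74   80   84   79   60   51   55   50   51   52   52   18]
 [  46   48   49   54   51   53   55   58   63   66   61   49   51   51   48   52   51   52   27]
 [  49   49   52   53   52   52   52   50   54   51   50   52   52   50   51   52   51   51   21]
 [  47   53   50   50   54   53   51   49   48   51 1246   53   51   55   52   50   51   26   24]
 [  32   50   50   55   53   50   48   51   54   51   52   56   55   50   51   53   44   22   20]
 [  30   39   48   48   51   50   49   50   51   54   51   49   46   54   49   46   21   20   22]
 [  27   27   38   49   49   49   52   54   49   50   47   49   52   51   43   25   24   20   23]]
```

View pics/c2.png

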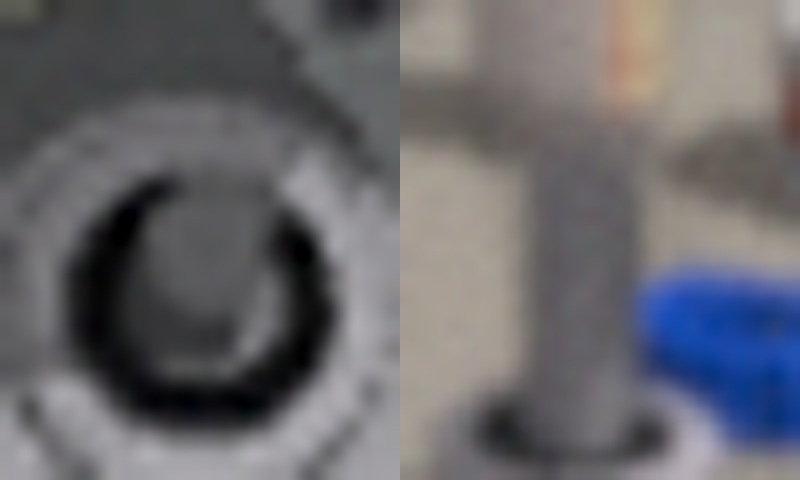

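The top crop shows the flat as a bright edge on the shaft's right side, from (275,195) to (235,335), facing right and slightly down. Its normal is at about 255° in the world, so the shaft angle is about 62°. The scene view doesn't show the flat.

Estimates so far:

| Item | Value |
|---|---|
| Shaft axis | about (491.3, -221.3) |
| Bearing yaw | 12.6° |
| Collar centre | about (480.5, 44.6), mid height z 50 |
| Collar yaw | about 25° |

I'm now moving over the bearing.

```bash
cat > to.py <<'E'
import sys,numpy as np
from scipy.spatial.transform import Rotation as Ro
from cell import arm
# to.py [x y z jaw_deg]: remaining shift in tool axes, turn about tool z
s=arm.state();p=np.array(s["position"]);R=Ro.from_rotvec(s["eef_rot"]).as_matrix()
f=lambda v:np.round(v,2).tolist()
jaw=np.degrees(np.arctan2(R[1,1],R[0,1]))
print("t",round(s["time_s"],2),"p",f(p),"jaw",round(jaw,2),"tilt z",f(R[:,2]),"F",f(s["contact_force"]),"M",f(s["moment"]),"open",round(s["opening"],2),"q",f(s["q"]))
if len(sys.argv)>1:
    a=[float(v) for v in sys.argv[1:]]
    d=(jaw-a[3]+90)%180-90
    lv=Ro.from_matrix(R).inv().apply(np.cross(R[:,2],[0,0,-1]))*57.3
    print("shift tool",f(R.T@(np.array(a[:3])-p)),"turn z",round(d,2),"level xy",f(lv))
E
python3 to.py 491.3 -221.3 200 75
```

```text
t 0.1 p [207.55, -641.84, 230.46] jaw 107.91 tilt z [-0.0, 0.0, -1.0] F [0.57, -0.28, 0.12] M [-0.01, -0.02, -0.0] open 85.41 q [-0.97, 0.36, 0.01, -0.0, -1.22, -0.29]
shift tool [-399.36, 312.82, 30.89] turn z 32.91 level xy [0.09, -0.01, 0.0]
```

>>> step_arm(
  plan=[
    [[0,0,0,-31,24.5,0,1],[0,0,0,-31,24.5,0,1],[0,0,0,-31,24.5,0,1],[0,0,0,-31,24.5,0,1],[0,0,0,-31,24.5,0,1]],
  ],
)

```text
time_s: 0.52
position: [315.4, -476.5, 225.2]
eef_rot: [0.471, -3.101, -0.012]
contact_force: [2.1, 0.4, -0.2]
opening: 85.8
```

>>> step_arm(
  plan=[
    [[0,0,0,-31,24.5,0,1],[0,0,0,-31,24.5,0,1],[0,0,0,-31,24.5,0,1],[0,0,0,-31,24.5,0,1],[0,0,0,-31,24.5,0,1]],
  ],
)

```text
time_s: 0.93
position: [429.4, -304.2, 224.4]
eef_rot: [0.469, -3.1, -0.014]
contact_force: [1.1, -1.5, 0.4]
opening: 85.4
```

>>> step_arm(
  plan=[
    [[0,0,7,0,0,0,1],[0,0,7,0,0,0,1],[0,0,7,0,0,0,1],[0,0,7,0,0,0,1],[0,0,5,0,0,0,1]],
  ],
)

```text
time_s: 1.35
position: [434.1, -294.9, 223.4]
eef_rot: [-0.445, -3.1, -0.013]
contact_force: [0.1, 0.0, 0.0]
opening: 85.5
```

```bash
python3 to.py 491.3 -221.3 200 75
```

```text
t 1.35 p [434.1, -294.88, 223.44] jaw 73.66 tilt z [-0.01, 0.01, -1.0] F [0.14, 0.0, 0.04] M [-0.01, 0.0, 0.03] open 85.48 q [-0.23, 0.12, -0.32, -0.01, -1.14, -1.62]
shift tool [-34.45, 86.54, 23.66] turn z -1.34 level xy [0.4, -0.63, 0.0]
```

>>> step_arm(
  plan=[
    [[0,0,0,-11.5,29,6,1],[0,0,0,-11.5,29,6,1],[0,0,0,-11.5,29,6,1],[0.4,-0.6,-1,0,0,0,1],[0,0,0,0,0,0,1]],
  ],
)

```text
time_s: 1.77
position: [492.9, -218.4, 203.9]
eef_rot: [-0.434, -3.11, 0.0]
contact_force: [0.4, -0.0, 0.0]
opening: 85.3
```

```bash
python3 to.py 491.3 -221.3 68 75
python3 - <<'E'
from h import *
T=get("top");S=get("scene")
u,v=np.round(proj(T,[491,-221,100])).astype(int);su,sv=np.round(proj(S,[491,-221,130])).astype(int)
im=np.zeros((560,800,3),np.uint8);im[:400,:400]=crop(T,u-25,v-25,50,50,8);im[:560,400:]=crop(S,su-25,sv-35,50,70,8)
cv2.imwrite("pics/c3.png",im)
E
```

```text
t 1.77 p [492.89, -218.44, 203.88] jaw 74.12 tilt z [-0.0, 0.0, -1.0] F [0.42, -0.02, 0.01] M [0.02, 0.12, 0.03] open 85.34 q [-0.05, 0.16, -0.33, -0.0, -1.09, -1.79]
shift tool [0.48, -3.14, 135.89] turn z -0.88 level xy [-0.02, -0.11, 0.0]
```

View pics/c3.png

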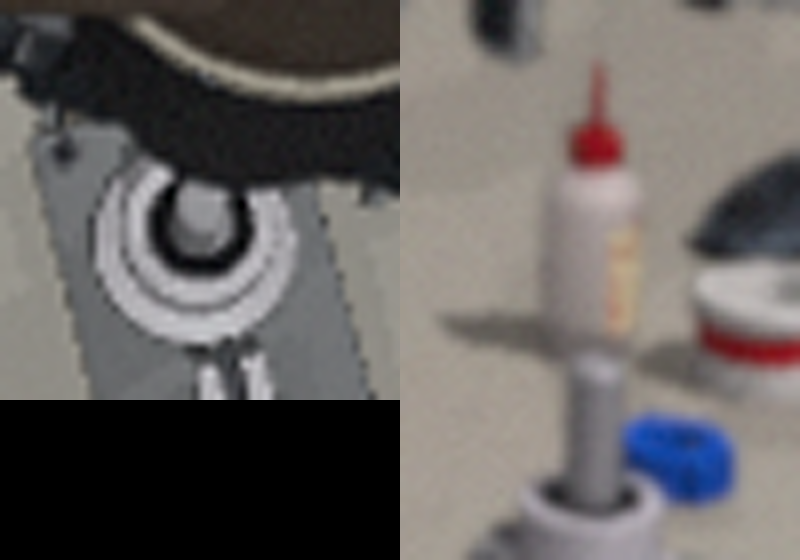

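The top crop shows the shaft (200,215) under the gripper body. The scene crop shows the shaft standing clear, with the fingers still above the crop. I descend around the shaft and close lightly.

>>> step_arm(
  plan=[
    [[0,0,0,0.5,-3,20,1],[0,0,-1,0,0,32,1],[0,0,0,0,0,32,1],[0,0,0,0,0,32,1],[0,0,0,0,0,18,1]],
  ],
)

```text
time_s: 2.28
position: [494.3, -226.5, 73.2]
eef_rot: [0.415, 3.102, 0.0]
contact_force: [0.1, -0.0, 1.0]
opening: 85.2
```

```bash
python3 to.py 491.3 -221.3 68 75
```

```text
t 2.28 p [494.29, -226.51, 73.22] jaw 74.77 tilt z [0.01, -0.0, -1.0] F [0.1, -0.03, 0.97] M [0.05, 0.11, -0.02] open 85.18 q [-0.07, 0.3, -0.49, 0.0, -0.77, -1.77]
shift tool [4.32, 4.23, 5.18] turn z -0.23 level xy [0.11, 0.71, -0.0]
```

>>> step_arm(
  plan=[
    [[0,0.6,0,4.3,4.2,4,1],[0,0,0,0,0,0,1]],
  ],
)

```text
time_s: 2.45
position: [487.3, -222.3, 65.3]
eef_rot: [-0.422, -3.107, -0.003]
contact_force: [0.3, 0.4, 0.1]
opening: 85.1
```

```bash
python3 to.py 491.3 -221.3 68 75
```

```text
t 2.45 p [487.26, -222.33, 65.34] jaw 74.54 tilt z [-0.01, 0.0, -1.0] F [0.31, 0.39, 0.14] M [0.02, 0.04, -0.01] open 85.09 q [-0.06, 0.31, -0.5, -0.0, -0.77, -1.77]
shift tool [-3.6, 2.07, -2.68] turn z -0.46 level xy [0.06, -0.39, 0.0]
```

>>> step_arm(
  plan=[
    [[0,0,0,-3.5,2,-2,1],[0,0,0,0,0,0,1]],
  ],
)

```text
time_s: 2.62
position: [491.8, -222.1, 69.1]
eef_rot: [-0.423, -3.107, -0.003]
contact_force: [0.2, 0.5, -0.5]
opening: 85.2
```

```bash
python3 to.py 491.3 -221.3 68 75
```

```text
t 2.62 p [491.8, -222.1, 69.08] jaw 74.49 tilt z [-0.01, 0.0, -1.0] F [0.2, 0.49, -0.49] M [-0.04, -0.06, -0.0] open 85.19 q [-0.06, 0.31, -0.48, -0.0, -0.79, -1.78]
shift tool [0.69, 0.64, 1.09] turn z -0.51 level xy [0.05, -0.35, 0.0]
```

Good. Closing lightly.

>>> step_arm(
  plan=[
    [[0,0,0,0.3,0,0,-1],[0,0,0,0,0,0,-1],[0,0,0,0,0,0,-1],[0,0,0,0,0,0,-1],[0,0,0,0,0,0,-1]],
  ],
  newtons=20,
)

```text
time_s: 3.03
position: [495.0, -222.5, 74.5]
eef_rot: [0.423, 3.11, 0.003]
contact_force: [-0.3, 0.2, -1.3]
opening: 25.6
```

>>> step_arm(
  plan=[
    [[0,0,0,0,0,0,-1],[0,0,0,0,0,0,-1],[0,0,0,0,0,0,-1]],
  ],
)

```text
time_s: 3.28
position: [495.7, -220.8, 74.8]
eef_rot: [0.423, 3.108, 0.006]
contact_force: [0.3, -3.7, -2.1]
opening: 15.6
```

```bash
python3 to.py 491.3 -221.3 68 75
```

```text
t 3.28 p [495.7, -220.84, 74.82] jaw 74.5 tilt z [0.01, 0.0, -1.0] F [0.34, -3.71, -2.1] M [-1.16, -0.18, -0.04] open 15.62 q [-0.06, 0.3, -0.48, -0.01, -0.79, -1.78]
shift tool [4.14, -1.65, 6.79] turn z -0.5 level xy [0.27, 0.27, 0.0]
```

The opening is 15.6 mm, so the jaws sit on the flat. The flat's normal is at 254.5°, which leaves a turn of about 62°. I re-centre a little, then turn.

>>> step_arm(
  plan=[
    [[0,0,0,3,0,3,-1],[0,0,5,0,0,0,-1],[0,0,6,0,0,0,-1],[0,0,6,0,0,0,-1],[0,0,6,0,0,0,-1]],
  ],
  newtons=35,
)

```text
time_s: 3.7
position: [496.0, -222.1, 74.8]
eef_rot: [1.046, 2.95, 0.005]
contact_force: [-0.1, -1.4, -0.3]
opening: 14.7
```

```bash
python3 to.py 491.3 -221.3 70 12.6
```

```text
t 3.7 p [496.03, -222.13, 74.84] jaw 50.96 tilt z [0.01, -0.0, -1.0] F [-0.08, -1.39, -0.35] M [-0.6, 0.09, 0.09] open 14.66 q [-0.06, 0.29, -0.49, 0.0, -0.78, -2.19]
shift tool [4.25, -2.37, 4.78] turn z 38.36 level xy [0.4, 0.58, -0.0]
```

>>> step_arm(
  plan=[
    [[0,0,6,3,0,4,-1],[0,0,6,1,0,2,-1],[0,0,6,0,0,1,-1],[0,0,6,0,0,0,-1],[0,0,6,0,0,0,-1]],
  ],
)

```text
time_s: 4.12
position: [495.6, -223.7, 74.4]
eef_rot: [1.798, 2.552, 0.006]
contact_force: [0.8, -2.7, -1.6]
opening: 15.0
```

```bash
python3 to.py 491.3 -221.3 70 12.6
```

```text
t 4.12 p [495.55, -223.7, 74.41] jaw 19.67 tilt z [0.02, -0.01, -1.0] F [0.82, -2.7, -1.62] M [-0.94, -0.17, 0.05] open 15.03 q [-0.06, 0.29, -0.5, 0.01, -0.76, -2.75]
shift tool [3.76, -3.26, 4.31] turn z 7.07 level xy [0.83, 0.79, 0.0]
```

>>> step_arm(
  plan=[
    [[0.6,0.6,4,3,0,3,-1],[0.2,0.2,3,0,0,0,-1],[0,0,0,0,0,0,-1]],
  ],
)

```text
time_s: 4.37
position: [495.1, -224.1, 74.4]
eef_rot: [1.974, 2.44, -0.002]
contact_force: [1.8, 4.6, -3.5]
opening: 14.9
```

```bash
python3 to.py 492 -221.5 70 12.6
```

```text
t 4.37 p [495.05, -224.08, 74.38] jaw 12.06 tilt z [0.0, -0.0, -1.0] F [1.78, 4.64, -3.53] M [1.54, -0.9, -0.06] open 14.87 q [-0.06, 0.3, -0.48, 0.0, -0.79, -2.87]
shift tool [3.18, -2.45, 4.37] turn z -0.54 level xy [0.08, 0.21, 0.0]
```

The jaw is at 12.1°, with the grip still on the flat. Before letting go, I refine the plate's yaw using line fits to its sides in the first top image.

```bash
cat > rect.py <<'E'
from h import *
T=dict(np.load("top.npz"))
def fit(u,v,w,h,lo,zt,L,W,c0,yaw):
    P=cloud(T,u,v,w,h);m=((P[...,2]>lo)&(P[...,2]<200)).astype(np.uint8)
    m=cv2.morphologyEx(m,cv2.MORPH_OPEN,np.ones((3,3)))
    c=max(cv2.findContours(m,cv2.RETR_EXTERNAL,cv2.CHAIN_APPROX_NONE)[0],key=cv2.contourArea)[:,0]
    q=np.array([ray(T,u+a,v+b,zt)[:2] for a,b in c])
    for _ in range(4):
        a=np.radians(yaw);X=np.array([np.cos(a),np.sin(a)]);Y=np.array([-X[1],X[0]])
        l=(q-c0)@np.c_[X,Y];sides=[];angs=[];ws=[]
        for ax,H,Hot,s in((0,L/2,W/2,1),(0,L/2,W/2,-1),(1,W/2,L/2,1),(1,W/2,L/2,-1)):
            k=(abs(l[:,ax]-s*H)<6)&(abs(l[:,1-ax])<Hot-6)
            f=np.polyfit(l[k,1-ax],l[k,ax],1);r=l[k,ax]-np.polyval(f,l[k,1-ax]);k2=np.where(k)[0][abs(r)<2.5]
            f=np.polyfit(l[k2,1-ax],l[k2,ax],1);sides.append(f[1]);angs.append(np.degrees(np.arctan(f[0]))*(1 if ax else -1));ws.append(len(k2)*Hot**2)
        c0=c0+X*(sides[0]+sides[1])/2+Y*(sides[2]+sides[3])/2; yaw+=np.average(angs,weights=ws)
    print(c0,yaw,"angs",np.round(angs,2),"size",sides[0]-sides[1],sides[2]-sides[3]);return c0,yaw
c,y=fit(285,210,55,70,6,12,145,90,np.array([469.3,-226.7]),12.6)
a=np.radians(y);print("axis",c+22.5*np.array([np.cos(a),np.sin(a)]))
c,y=fit(150,215,90,60,5,10,70,190,np.array([474.3,99.1]),8.)
a=np.radians(y);print("posts",c+55*np.array([-np.sin(a),np.cos(a)]),c-55*np.array([-np.sin(a),np.cos(a)]))
E
python3 rect.py
python3 - <<'E'
from h import *
T=get("top");S=get("scene");np.savez("top1.npz",**T)
u,v=np.round(proj(T,[460,-228,12])).astype(int);su,sv=np.round(proj(S,[491,-221,100])).astype(int)
im=np.zeros((560,800,3),np.uint8);im[:400,:400]=crop(T,u-25,v-25,50,50,8);im[:560,400:]=crop(S,su-25,sv-35,50,70,8)
cv2.imwrite("pics/c4.png",im)
E
```

```text
[ 469.21986728 -226.67811015] 12.451650819090888 angs [-0.29  1.07 -0.25  0.04] size 142.49746243611975 86.82750668206222
axis [ 491.19062909 -221.82675718]
[473.03435145  99.21213907] 8.367383961487816 angs [ 0.07 -0.1  -0.29  0.92] size 66.57304270945534 186.68837032124566
posts [465.03075945 153.6266823 ] [481.03794344  44.79759584]
```

View pics/c4.png

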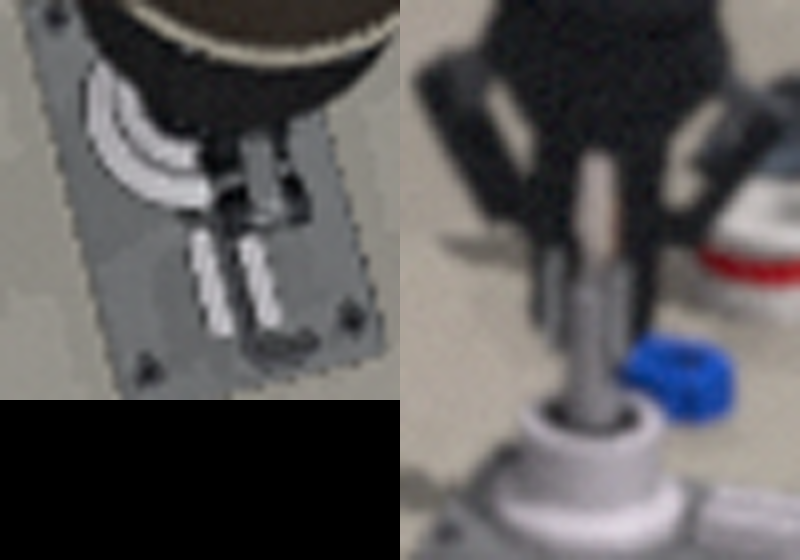

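The scene crop shows the fingers at (590,300) closed on the shaft end. The top crop shows the rails pointing the same way as the jaws. Plate yaw is 12.5°, and the two grips put the shaft axis at about (492.2, -221.9) in robot coordinates. One more small turn, then I release and lift.

>>> step_arm(
  plan=[
    [[0,0,-0.5,0,0,0,-1],[0,0,0,0,0,0,-1]],
  ],
)

```text
time_s: 4.63
position: [495.1, -223.9, 74.3]
eef_rot: [1.951, 2.457, -0.002]
contact_force: [0.1, 1.1, -0.1]
opening: 15.3
```

```bash
python3 to.py 492.2 -221.9 70 12.5
```

```text
t 4.63 p [495.14, -223.94, 74.35] jaw 13.09 tilt z [0.0, -0.0, -1.0] F [0.12, 1.11, -0.12] M [0.01, -0.06, -0.04] open 15.27 q [-0.06, 0.3, -0.48, 0.01, -0.79, -2.86]
shift tool [2.67, -2.4, 4.33] turn z 0.59 level xy [0.09, 0.25, 0.0]
```

>>> step_arm(
  plan=[
    [[0,0,0.4,0,0,0,-1],[0,0,0,0,0,0,-1]],
  ],
)

```text
time_s: 4.8
position: [495.2, -224.0, 74.4]
eef_rot: [1.957, 2.451, -0.003]
contact_force: [-0.3, 0.4, 0.4]
opening: 15.3
```

```bash
python3 to.py 492.2 -221.9 70 12.5
```

```text
t 4.8 p [495.15, -223.97, 74.38] jaw 12.79 tilt z [0.0, -0.0, -1.0] F [-0.33, 0.44, 0.38] M [0.06, -0.12, 0.0] open 15.28 q [-0.06, 0.3, -0.48, 0.01, -0.79, -2.86]
shift tool [2.7, -2.43, 4.36] turn z 0.29 level xy [0.09, 0.27, -0.0]
```

>>> step_arm(
  plan=[
    [[0,0,0,0,0,0,1],[0,0,0,0,0,0,1],[0,0,0,0,0,0,1],[0,0,0,0,0,0,1],[0,0,0,0,0,0,1]],
  ],
)

```text
time_s: 5.22
position: [494.9, -224.1, 74.3]
eef_rot: [1.956, 2.453, -0.004]
contact_force: [-0.6, 0.2, 0.8]
opening: 74.6
```

>>> step_arm(
  plan=[
    [[0,0,0,0,0,0,1],[0,0,0,0,0,-25,1],[0,0,0,0,0,-35,1],[0,0,0,0,0,-35,1],[0,0,0,0,0,-35,1]],
  ],
)

```text
time_s: 5.63
position: [489.2, -222.6, 199.9]
eef_rot: [-1.953, -2.446, 0.018]
contact_force: [0.7, 1.1, -0.7]
opening: 85.5
```

```bash
python3 to.py 480.8 44.7 170 115;python3 - <<'E'
from h import *
T=get("top");np.savez("top2.npz",**T)
E
```

```text
t 5.63 p [489.21, -222.59, 199.92] jaw 12.78 tilt z [-0.02, -0.0, -1.0] F [0.68, 1.1, -0.69] M [0.03, -0.28, -0.01] open 85.48 q [-0.06, 0.17, -0.33, 0.0, -1.09, -2.86]
shift tool [262.47, 51.42, 29.62] turn z 77.78 level xy [-0.93, -0.12, 0.0]
```

>>> step_arm(
  plan=[
    [[0,0,-7,0,0,0,1],[0,0,-7,0,0,0,1],[0,0,-7,0,0,0,1],[0,0,-7,0,0,0,1],[0,0,-7,0,0,0,1]],
  ],
)

```text
time_s: 6.1
position: [495.7, -224.3, 213.9]
eef_rot: [1.108, 2.931, -0.006]
contact_force: [0.1, 0.3, -0.5]
opening: 85.2
```

>>> step_arm(
  plan=[
    [[0,0,-7,0,0,0,1],[0,0,-7,0,0,0,1],[0,0,-7,0,0,0,1],[0,0,-7,0,0,0,1],[0,0,-7,0,0,0,1]],
  ],
)

```text
time_s: 6.52
position: [495.6, -224.3, 213.3]
eef_rot: [0.153, 3.13, -0.009]
contact_force: [0.3, 0.1, -0.0]
opening: 85.8
```

>>> step_arm(
  plan=[
    [[0,0,-7,0,0,0,1],[0,0,-7,0,0,0,1],[0,0,-7,0,0,0,1],[0,0,-7,0,0,0,1],[-0.4,0,-4,0,0,0,1]],
  ],
)

```text
time_s: 6.93
position: [495.1, -224.1, 212.2]
eef_rot: [-0.745, 3.048, -0.001]
contact_force: [-0.7, -0.2, -0.0]
opening: 85.5
```

>>> step_arm(
  plan=[
    [[0,0,0,-15,35,0,1],[0,0,0,-15,35,0,1],[0,0,0,-15,35,0,1],[0,0,0,-15,35,0,1],[0,0,0,-15,35,0,1]],
  ],
)

```text
time_s: 7.35
position: [479.8, -34.9, 210.2]
eef_rot: [-0.737, 3.051, -0.002]
contact_force: [1.6, -1.2, -0.3]
opening: 85.3
```

```bash
python3 to.py 480.8 44.7 120 115
```

```text
t 7.35 p [479.81, -34.94, 210.19] jaw 117.16 tilt z [0.0, -0.0, -1.0] F [1.58, -1.24, -0.26] M [0.14, -0.17, 0.01] open 85.27 q [0.34, 0.05, -0.44, 0.0, -1.08, -1.44]
shift tool [-37.04, 70.58, 90.14] turn z 2.16 level xy [-0.11, 0.13, -0.0]
```

>>> step_arm(
  plan=[
    [[0,0,1,-16,31,20,1],[0,0,1,-16,31,20,1],[0,0,0,0,0,20,1],[0,0,0,0,0,0,1],[0,0,0,0,0,0,1]],
  ],
)

```text
time_s: 7.77
position: [481.2, 45.3, 150.6]
eef_rot: [-0.693, 3.054, -0.0]
contact_force: [0.4, -0.0, 0.7]
opening: 85.5
```

```bash
python3 to.py 480.8 44.7 30 115
python3 - <<'E'
from h import *
T=get("top");S=get("scene")
u,v=np.round(proj(T,[470,44,60])).astype(int);su,sv=np.round(proj(S,[480,45,70])).astype(int)
im=np.zeros((560,800,3),np.uint8);im[:400,:400]=crop(T,u-25,v-25,50,50,8);im[:560,400:]=crop(S,su-25,sv-35,50,70,8)
cv2.imwrite("pics/c5.png",im)
E
```

```text
t 7.77 p [481.19, 45.3, 150.6] jaw 115.57 tilt z [0.01, 0.0, -1.0] F [0.37, -0.05, 0.67] M [-0.03, -0.07, -0.0] open 85.51 q [0.5, 0.11, -0.52, 0.0, -0.93, -1.63]
shift tool [1.83, -0.08, 120.59] turn z 0.57 level xy [-0.14, 0.58, -0.0]
```

View pics/c5.png

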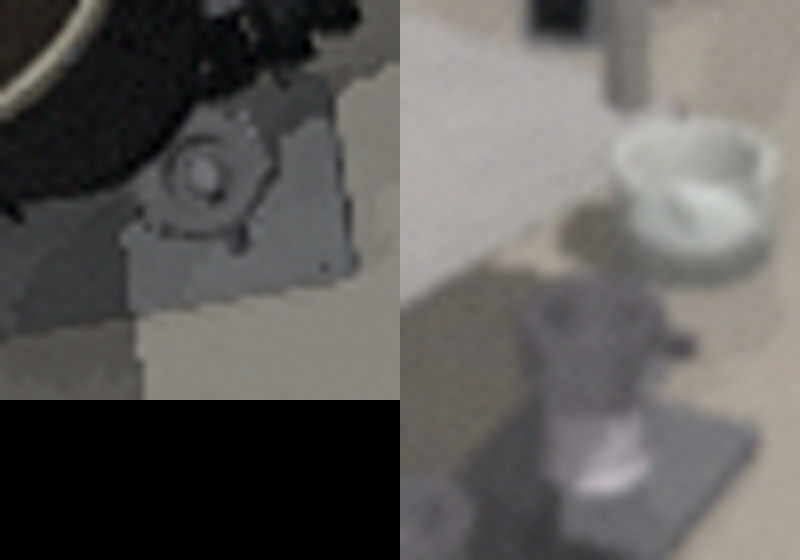

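The top crop shows the collar at (205,180) with the screw's end at (237,240). The scene crop shows the screw on the right at (680,345). The yaw of about 25–27° is confirmed. Now I descend and grip.

>>> step_arm(
  plan=[
    [[0,0.3,0,1,0,25,1],[0,0,0,0,0,30,1],[0,0,0,0,0,28,1],[0,0,0,0,0,20,1],[0,0,0,0,0,8,1]],
  ],
)

```text
time_s: 8.28
position: [489.4, 41.9, 45.7]
eef_rot: [-0.677, 3.043, 0.003]
contact_force: [-0.3, -0.4, -0.1]
opening: 85.7
```

```bash
python3 to.py 480.8 44.7 29 115.5
```

```text
t 8.28 p [489.44, 41.88, 45.71] jaw 115.1 tilt z [0.02, 0.01, -1.0] F [-0.28, -0.38, -0.08] M [-0.11, 0.12, -0.02] open 85.68 q [0.49, 0.26, -0.64, 0.01, -0.65, -1.63]
shift tool [7.02, 6.28, 16.53] turn z -0.4 level xy [-0.2, 1.36, 0.0]
```

>>> step_arm(
  plan=[
    [[0,0,0,0,0,4,1],[0,0,0,0,0,0,1],[0,0,0,0,0,0,1]],
  ],
)

```text
time_s: 8.53
position: [490.7, 39.9, 42.5]
eef_rot: [-0.672, 3.044, 0.002]
contact_force: [0.8, 0.0, 1.6]
opening: 85.1
```

```bash
python3 to.py 480.8 44.7 29 115.5
```

```text
t 8.53 p [490.65, 39.87, 42.45] jaw 114.91 tilt z [0.02, 0.01, -1.0] F [0.8, 0.04, 1.6] M [-0.05, 0.13, 0.02] open 85.06 q [0.49, 0.26, -0.64, 0.01, -0.64, -1.63]
shift tool [7.22, 8.58, 13.25] turn z -0.59 level xy [-0.23, 1.34, 0.0]
```

>>> step_arm(
  plan=[
    [[-0.2,1.0,0,5,6,6,1],[0,0,0,0,0,0,1],[0,0,0,0,0,0,1]],
  ],
)

```text
time_s: 8.78
position: [485.3, 44.1, 39.0]
eef_rot: [-0.674, 3.058, 0.003]
contact_force: [0.6, -0.3, 0.5]
opening: 85.6
```

```bash
python3 to.py 480.8 44.7 29 115.5
```

```text
t 8.78 p [485.26, 44.06, 38.98] jaw 114.87 tilt z [0.01, 0.0, -1.0] F [0.56, -0.32, 0.48] M [-0.05, -0.01, 0.01] open 85.63 q [0.5, 0.27, -0.64, 0.0, -0.65, -1.63]
shift tool [3.88, 2.45, 9.94] turn z -0.63 level xy [-0.01, 0.56, -0.0]
```

>>> step_arm(
  plan=[
    [[0,0.4,-0.5,4,2.5,8,1],[0,0,0,0,0,3,1],[0,0,0,0,0,0,1]],
  ],
)

```text
time_s: 9.03
position: [481.0, 45.6, 28.3]
eef_rot: [-0.692, 3.059, 0.002]
contact_force: [1.2, -0.7, -0.5]
opening: 85.3
```

```bash
python3 to.py 480.8 44.7 29 115.5
```

```text
t 9.03 p [481.02, 45.63, 28.3] jaw 115.49 tilt z [0.0, 0.0, -1.0] F [1.23, -0.69, -0.49] M [-0.03, 0.01, 0.04] open 85.25 q [0.5, 0.28, -0.66, 0.0, -0.62, -1.63]
shift tool [0.6, -0.75, -0.7] turn z -0.01 level xy [-0.0, 0.3, 0.0]
```

>>> step_arm(
  plan=[
    [[0,0.2,0,0.5,-0.5,0,0.25],[0,0,0,0,0,0,0.25],[0,0,0,0,0,0,0.25],[0,0,0,0,0,0,0.25]],
  ],
  newtons=30,
)

```text
time_s: 9.37
position: [480.4, 45.0, 27.9]
eef_rot: [-0.694, 3.064, -0.0]
contact_force: [-0.3, -0.7, -0.1]
opening: 53.4
```

```bash
python3 to.py 480.8 44.7 29 115.5
```

```text
t 9.37 p [480.41, 44.97, 27.92] jaw 115.53 tilt z [0.0, -0.0, -1.0] F [-0.34, -0.72, -0.15] M [-0.01, -0.01, -0.04] open 53.36 q [0.5, 0.29, -0.66, 0.0, -0.63, -1.63]
shift tool [-0.23, -0.41, -1.08] turn z 0.03 level xy [-0.01, 0.01, -0.0]
```

Well centred and level. Closing.

>>> step_arm(
  plan=[
    [[0,0,0,0,0,0,-1],[0,0,0,0,0,0,-1],[0,0,0,0,0,0,-1],[0,0,0,0,0,0,-1]],
  ],
  newtons=50,
)

```text
time_s: 9.7
position: [480.6, 44.9, 28.2]
eef_rot: [-0.694, 3.063, -0.0]
contact_force: [0.4, -0.3, -1.6]
opening: 43.2
```

```bash
python3 to.py 480.8 44.7 29 115.5
```

```text
t 9.7 p [480.57, 44.95, 28.21] jaw 115.52 tilt z [0.0, 0.0, -1.0] F [0.4, -0.32, -1.59] M [0.04, -0.05, -0.02] open 43.22 q [0.5, 0.29, -0.66, 0.0, -0.63, -1.63]
shift tool [-0.1, -0.32, -0.79] turn z 0.02 level xy [-0.01, 0.03, -0.0]
```

On the pads (43.2 mm against 44, the same offset as on the shaft). Lifting.

>>> step_arm(
  plan=[
    [[0,0,0,0,0,-12,-1],[0,0,0,0,0,-25,-1],[0,0,0,0,0,-35,-1],[0,0,0,0,0,-35,-1],[0,0,0,0,0,-25,-1]],
  ],
)

```text
time_s: 10.12
position: [475.7, 42.6, 158.3]
eef_rot: [0.688, -3.05, 0.005]
contact_force: [0.5, -0.1, -0.5]
opening: 43.2
```

>>> step_arm(
  plan=[
    [[0,0,4,0,0,0,-1],[0,0,4,0,0,0,-1],[0,0,4,0,0,0,-1],[0,0,0,0,0,0,-1]],
  ],
)

```text
time_s: 10.45
position: [479.0, 43.9, 166.2]
eef_rot: [0.354, -3.12, 0.001]
contact_force: [-0.0, -0.3, -0.2]
opening: 43.6
```

```bash
python3 to.py 492.2 -221.9 150 102.5
```

```text
t 10.45 p [479.04, 43.93, 166.21] jaw 102.94 tilt z [-0.0, -0.0, -1.0] F [-0.02, -0.26, -0.16] M [-0.02, -0.01, -0.01] open 43.58 q [0.5, 0.09, -0.5, -0.0, -0.98, -1.85]
shift tool [46.68, -262.02, 16.38] turn z 0.44 level xy [-0.02, -0.11, -0.0]
```

>>> step_arm(
  plan=[
    [[0,0,0,6,-32,0,-1],[0,0,0,6,-36,0,-1],[0,0,0,6,-36,0,-1],[0,0,0,6,-36,0,-1],[0,0,0,6,-36,0,-1]],
  ],
)

```text
time_s: 10.87
position: [491.0, -134.3, 166.1]
eef_rot: [0.391, -3.117, -0.001]
contact_force: [1.2, 0.3, -0.7]
opening: 43.4
```

>>> step_arm(
  plan=[
    [[0,0,0,6,-36,0,-1],[0,0,0,6,-30,0,-1],[0,0,0,0,-4,0,-1],[0,0,0,0,0,0,-1],[0,0,0,0,0,0,-1]],
  ],
)

```text
time_s: 11.28
position: [494.6, -214.8, 163.3]
eef_rot: [0.397, -3.111, -0.002]
contact_force: [-0.4, 0.4, -0.3]
opening: 43.5
```

```bash
python3 to.py 492.2 -221.9 120 102.5
```

```text
t 11.28 p [494.61, -214.81, 163.33] jaw 104.54 tilt z [-0.01, 0.0, -1.0] F [-0.37, 0.38, -0.29] M [0.06, -0.01, 0.03] open 43.49 q [-0.05, 0.2, -0.38, -0.0, -1.0, -1.27]
shift tool [3.91, -6.34, 43.34] turn z 2.04 level xy [0.11, -0.27, -0.0]
```

>>> step_arm(
  plan=[
    [[0,-0.2,2,4,-6,20,-1],[0,0,0,0,0,15,-1],[0,0,0,0,0,5,-1],[0,0,0,0,0,0,-1],[0,0,0,0,0,0,-1]],
  ],
)

```text
time_s: 11.7
position: [492.5, -217.4, 122.7]
eef_rot: [0.354, -3.121, -0.003]
contact_force: [1.0, 0.5, -0.8]
opening: 43.4
```

```bash
python3 to.py 492.2 -221.9 105 102.5
```

```text
t 11.7 p [492.45, -217.41, 122.66] jaw 102.96 tilt z [-0.0, 0.0, -1.0] F [1.02, 0.55, -0.83] M [-0.02, -0.04, -0.05] open 43.42 q [-0.05, 0.24, -0.43, -0.0, -0.9, -1.29]
shift tool [1.24, -4.35, 17.66] turn z 0.46 level xy [0.11, -0.03, -0.0]
```

>>> step_arm(
  plan=[
    [[0,0,0.4,1,-4,12,-1],[0,0,0,0,0,4,-1],[0,0,0,0,0,0,-1],[0,0,0,0,0,0,-1]],
  ],
)

```text
time_s: 12.03
position: [494.6, -219.4, 109.4]
eef_rot: [-0.352, 3.119, 0.001]
contact_force: [-0.1, 1.2, -1.2]
opening: 43.3
```

```bash
python3 to.py 492.2 -221.9 100 102.5
python3 - <<'E'
from h import *
T=get("top");S=get("scene")
u,v=np.round(proj(T,[470,-221,100])).astype(int);su,sv=np.round(proj(S,[492,-221,100])).astype(int)
im=np.zeros((560,800,3),np.uint8);im[:400,:400]=crop(T,u-25,v-25,50,50,8);im[:560,400:]=crop(S,su-20,sv-28,40,56,10)
cv2.imwrite("pics/c6.png",im)
E
```

```text
t 12.03 p [494.64, -219.37, 109.44] jaw 102.88 tilt z [0.0, 0.0, -1.0] F [-0.05, 1.21, -1.16] M [-0.01, 0.05, 0.02] open 43.3 q [-0.06, 0.25, -0.45, -0.0, -0.87, -1.29]
shift tool [2.97, -1.92, 9.43] turn z 0.38 level xy [0.02, 0.17, -0.0]
```

View pics/c6.png

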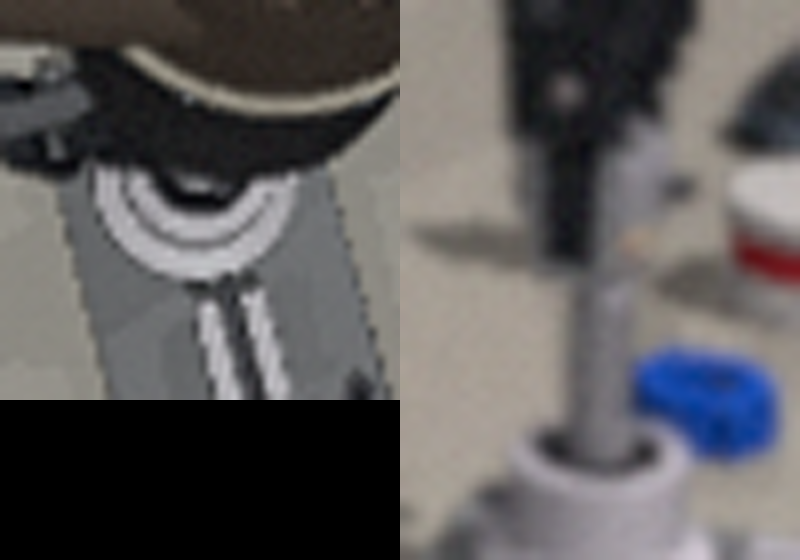

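The scene crop shows the collar (635,175) level in the jaws, with its screw pointing right at (680,185) towards the key rest, and the shaft end below at (610,290). I centre and then go lower.

>>> step_arm(
  plan=[
    [[0,0,0.3,3,-2,4,-1],[0,0,0,0,0,0,-1],[0,0,0,0,0,0,-1]],
  ],
)

```text
time_s: 12.38
position: [492.8, -222.3, 106.6]
eef_rot: [-0.343, 3.117, 0.0]
contact_force: [0.7, -0.7, 0.3]
opening: 43.5
```

```bash
python3 to.py 492.2 -221.9 92 102.5
```

```text
t 12.38 p [492.8, -222.27, 106.59] jaw 102.57 tilt z [0.01, 0.0, -1.0] F [0.71, -0.71, 0.33] M [0.07, 0.03, -0.02] open 43.5 q [-0.06, 0.25, -0.45, -0.0, -0.86, -1.29]
shift tool [0.59, 0.5, 14.58] turn z 0.07 level xy [-0.03, 0.31, -0.0]
```

>>> step_arm(
  plan=[
    [[0,0.2,0,0.8,0.3,6,-1],[0,0,0,0.5,0,6,-1],[0,0,0,0,0,0,-1]],
  ],
)

```text
time_s: 12.63
position: [491.5, -222.4, 94.0]
eef_rot: [-0.343, 3.12, -0.001]
contact_force: [-0.5, -0.9, -0.7]
opening: 43.2
```

```bash
python3 to.py 492.2 -221.9 84 102.5
```

```text
t 12.63 p [491.47, -222.45, 93.95] jaw 102.55 tilt z [0.0, -0.0, -1.0] F [-0.46, -0.88, -0.73] M [-0.0, 0.11, -0.0] open 43.21 q [-0.06, 0.27, -0.47, 0.0, -0.83, -1.29]
shift tool [-0.81, 0.38, 9.96] turn z 0.05 level xy [-0.05, 0.15, 0.0]
```

>>> step_arm(
  plan=[
    [[0,0.1,0,-0.6,0.4,3,-1],[0,0,0,0,0,4,-1],[0,0,0,0,0,2,-1],[0,0,0,0,0,0,-1]],
  ],
)

```text
time_s: 12.97
position: [491.6, -221.9, 83.1]
eef_rot: [0.343, -3.122, 0.001]
contact_force: [-0.5, 0.1, -0.8]
opening: 43.1
```

```bash
python3 to.py 492.2 -221.9 78 102.5
```

```text
t 12.97 p [491.56, -221.89, 83.06] jaw 102.54 tilt z [-0.0, -0.0, -1.0] F [-0.51, 0.1, -0.76] M [0.03, 0.02, 0.0] open 43.07 q [-0.06, 0.28, -0.48, 0.0, -0.81, -1.29]
shift tool [-0.63, -0.15, 5.06] turn z 0.04 level xy [-0.02, -0.06, 0.0]
```

The bore is over the end by about 5 mm with no contact force. Next, the screw tip passes the flat.

>>> step_arm(
  plan=[
    [[0,0,0,-0.5,0,2,-1],[0,0,0,0,0,2,-1],[0,0,0,0,0,1,-1],[0,0,0,0,0,0,-1]],
  ],
)

```text
time_s: 13.3
position: [492.3, -221.7, 77.5]
eef_rot: [0.343, -3.122, 0.001]
contact_force: [0.4, 0.7, -0.6]
opening: 43.2
```

```bash
python3 to.py 492.2 -221.9 68.2 102.5
```

```text
t 13.3 p [492.26, -221.75, 77.45] jaw 102.56 tilt z [-0.0, -0.0, -1.0] F [0.38, 0.74, -0.6] M [0.06, -0.01, 0.01] open 43.15 q [-0.06, 0.29, -0.48, 0.0, -0.8, -1.29]
shift tool [0.08, -0.14, 9.25] turn z 0.06 level xy [-0.02, -0.06, 0.0]
```

>>> step_arm(
  plan=[
    [[0,0,0,0,0,4,-1],[0,0,0,0,0,3,-1],[0,0,0,0,0,1,-1],[0,0,0,0,0,0,-1],[0,0,0,0,0,0,-1]],
  ],
)

```text
time_s: 13.72
position: [492.1, -221.8, 68.6]
eef_rot: [0.343, -3.122, 0.001]
contact_force: [0.2, -0.5, -0.1]
opening: 43.5
```

```bash
python3 to.py 492.2 -221.9 68.2 102.5
python3 - <<'E'
from h import *
T=get("top");S=get("scene")
u,v=np.round(proj(T,[470,-221,100])).astype(int);su,sv=np.round(proj(S,[492,-221,100])).astype(int)
im=np.zeros((600,800,3),np.uint8);im[:400,:400]=crop(T,u-20,v-20,40,40,10);im[:600,400:]=crop(S,su-10,sv-15,20,30,20)
cv2.imwrite("pics/c7.png",im)
E
```

```text
t 13.72 p [492.09, -221.82, 68.63] jaw 102.55 tilt z [-0.0, -0.0, -1.0] F [0.17, -0.52, -0.15] M [-0.03, 0.01, 0.02] open 43.48 q [-0.06, 0.3, -0.49, 0.0, -0.78, -1.29]
shift tool [-0.09, -0.1, 0.43] turn z 0.05 level xy [-0.02, -0.07, 0.0]
```

View pics/c7.png

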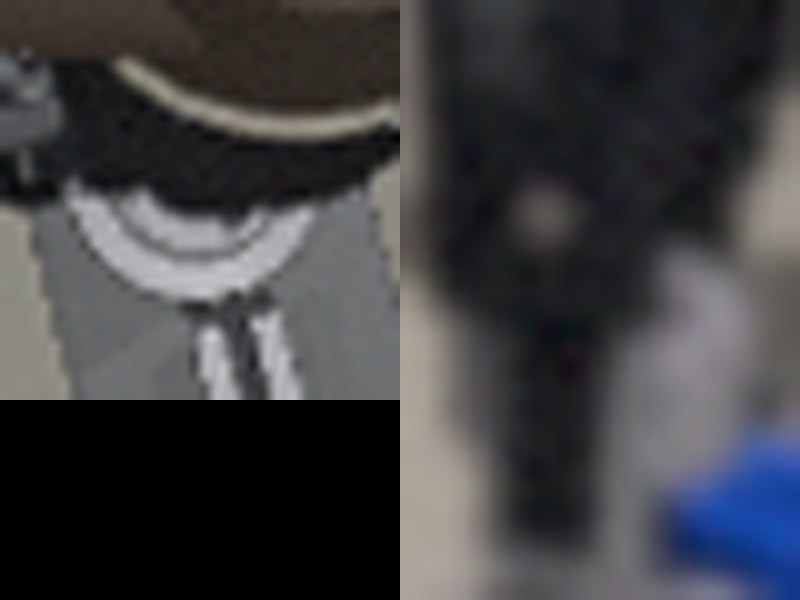

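The scene crop shows the collar down on the shaft end behind the finger. It's too coarse to judge flushness, so I rely on the pick height plus 40 mm. Now the sideways push along the tool's -x, which is +x of the bearing.

>>> step_arm(
  plan=[
    [[0,0,0,-0.8,0,0.4,-1],[0,0,0,0,0,0,-1]],
  ],
)

```text
time_s: 13.98
position: [492.3, -221.7, 68.4]
eef_rot: [0.343, -3.121, 0.001]
contact_force: [-0.6, -0.3, -0.4]
opening: 43.1
```

>>> step_arm(
  plan=[
    [[0,0,0,-0.8,0,0,-1],[0,0,0,0,0,0,-1]],
  ],
)

```text
time_s: 14.15
position: [492.4, -221.7, 68.3]
eef_rot: [0.342, -3.119, 0.0]
contact_force: [-0.5, -0.6, -1.1]
opening: 43.6
```

```bash
python3 to.py 492.2 -221.9 68.2 102.5
```

```text
t 14.15 p [492.36, -221.67, 68.34] jaw 102.53 tilt z [-0.0, -0.0, -1.0] F [-0.5, -0.61, -1.09] M [-0.03, 0.12, 0.01] open 43.58 q [-0.06, 0.31, -0.49, 0.0, -0.78, -1.29]
shift tool [0.21, -0.19, 0.14] turn z 0.03 level xy [0.0, -0.2, -0.0]
```

>>> step_arm(
  plan=[
    [[0,0,0,-1.5,0,0,-1],[0,0,0,-1.5,0,0,-1]],
  ],
)

```text
time_s: 14.32
position: [492.4, -221.5, 68.0]
eef_rot: [0.341, -3.114, -0.0]
contact_force: [-5.2, -2.4, 2.8]
opening: 43.3
```

```bash
python3 to.py 492.2 -221.9 68.2 102.5
```

```text
t 14.32 p [492.42, -221.48, 67.97] jaw 102.5 tilt z [-0.01, -0.0, -1.0] F [-5.16, -2.44, 2.85] M [-0.97, 2.25, -0.01] open 43.31 q [-0.06, 0.31, -0.49, 0.0, -0.78, -1.3]
shift tool [0.31, -0.36, -0.23] turn z -0.0 level xy [0.06, -0.5, -0.0]
```

There's contact at about 5 N along the bearing's -x. To be sure it is the tip on the flat and that the collar is centred, I back off and feel the play the other way and sideways.

>>> step_arm(
  plan=[
    [[0,-0.3,0,1.5,0,0,-1],[0,0,0,1.5,0,0,-1],[0,0,0,1.5,0,0,-1]],
  ],
)

```text
time_s: 14.57
position: [489.0, -222.5, 68.1]
eef_rot: [0.342, -3.122, -0.001]
contact_force: [0.3, -0.3, -0.6]
opening: 43.4
```

```bash
python3 to.py 492.2 -221.9 68.2 102.5
```

```text
t 14.57 p [489.0, -222.46, 68.11] jaw 102.51 tilt z [-0.0, 0.0, -1.0] F [0.28, -0.27, -0.59] M [-0.02, -0.07, -0.03] open 43.41 q [-0.06, 0.3, -0.5, -0.0, -0.77, -1.29]
shift tool [-3.25, -0.15, -0.09] turn z 0.01 level xy [0.03, -0.07, -0.0]
```

>>> step_arm(
  plan=[
    [[0,0,0,1.5,0,0,-1],[0,0,0,1.5,0,0,-1]],
  ],
)

```text
time_s: 14.73
position: [488.4, -222.8, 68.7]
eef_rot: [-0.342, 3.119, -0.0]
contact_force: [5.2, 2.4, -3.4]
opening: 43.7
```

```bash
python3 to.py 492.2 -221.9 68.2 102.5
```

```text
t 14.73 p [488.39, -222.85, 68.65] jaw 102.53 tilt z [0.0, 0.0, -1.0] F [5.23, 2.38, -3.45] M [0.84, -1.94, 0.03] open 43.75 q [-0.06, 0.3, -0.5, -0.0, -0.77, -1.29]
shift tool [-3.92, 0.1, 0.47] turn z 0.03 level xy [-0.03, 0.22, 0.0]
```

Total travel is 4.1 mm, matching the expected 4 mm, so it is the tip on the flat. Now the sideways play, from the middle.

>>> step_arm(
  plan=[
    [[0,0,0,-1.9,0,0,-1],[0,0,0,0,1.5,-0.3,-1],[0,0,0,0,1.5,0,-1],[0,0,0,0,1.5,0,-1]],
  ],
)

```text
time_s: 15.07
position: [490.0, -220.1, 69.4]
eef_rot: [-0.344, 3.118, -0.005]
contact_force: [4.3, -17.6, -10.4]
opening: 43.6
```

```bash
python3 to.py 490.4 -222.1 68.2 102.5
```

```text
t 15.07 p [490.05, -220.07, 69.45] jaw 102.59 tilt z [0.0, -0.0, -1.0] F [4.35, -17.63, -10.41] M [-6.64, -1.37, -0.13] open 43.56 q [-0.05, 0.3, -0.5, 0.0, -0.77, -1.3]
shift tool [0.1, -2.05, 1.25] turn z 0.09 level xy [-0.23, 0.24, 0.0]
```

>>> step_arm(
  plan=[
    [[0,0,0,0,-1.5,0,-1],[0,0,0,0,-1.5,0,-1],[0,0,0,0,-1.5,0,-1],[0,0,0,0,-1.5,0,-1]],
  ],
)

```text
time_s: 15.4
position: [490.0, -225.0, 69.0]
eef_rot: [-0.343, 3.121, -0.002]
contact_force: [-1.7, 19.5, 7.3]
opening: 43.6
```

```bash
python3 to.py 490.4 -222.1 68.2 102.5
```

```text
t 15.4 p [490.0, -224.99, 69.03] jaw 102.54 tilt z [0.0, -0.0, -1.0] F [-1.74, 19.49, 7.32] M [6.62, 0.55, 0.1] open 43.58 q [-0.07, 0.3, -0.5, 0.0, -0.77, -1.29]
shift tool [-1.01, 2.73, 0.83] turn z 0.04 level xy [-0.1, 0.12, -0.0]
```

>>> step_arm(
  plan=[
    [[0,0,0,-0.8,2.4,0.8,-1],[0,0,0,0,0,0,-1],[0,0,0,0,0,0,-1]],
  ],
)

```text
time_s: 15.65
position: [490.2, -221.5, 68.3]
eef_rot: [-0.343, 3.121, -0.001]
contact_force: [-0.2, 0.4, -1.5]
opening: 43.2
```

```bash
python3 to.py 492.4 -222 68.2 102.5
```

```text
t 15.65 p [490.15, -221.5, 68.3] jaw 102.55 tilt z [0.0, -0.0, -1.0] F [-0.21, 0.44, -1.53] M [-0.05, 0.0, -0.01] open 43.18 q [-0.06, 0.3, -0.5, 0.0, -0.77, -1.29]
shift tool [-2.08, -0.97, 0.1] turn z 0.05 level xy [-0.04, 0.11, -0.0]
```

>>> step_arm(
  plan=[
    [[0,0,0,-1.4,-0.9,0,-1],[0,0,0,0,0,0,-1]],
  ],
)

```text
time_s: 15.82
position: [491.8, -222.2, 68.3]
eef_rot: [-0.344, 3.121, -0.001]
contact_force: [-0.3, 0.5, -1.0]
opening: 43.4
```

```bash
python3 to.py 492.4 -222 68.2 102.5
```

```text
t 15.82 p [491.77, -222.22, 68.35] jaw 102.57 tilt z [0.0, -0.0, -1.0] F [-0.27, 0.49, -0.99] M [0.02, -0.03, 0.02] open 43.37 q [-0.06, 0.3, -0.49, 0.0, -0.77, -1.29]
shift tool [-0.66, 0.07, 0.15] turn z 0.07 level xy [-0.05, 0.1, -0.0]
```

>>> step_arm(
  plan=[
    [[0,0,0,-0.8,0.1,0.1,-1],[0,0,0,-1.4,0,0,-1]],
  ],
)

```text
time_s: 15.98
position: [492.7, -222.0, 68.0]
eef_rot: [0.343, -3.122, 0.001]
contact_force: [-6.4, -1.6, 2.9]
opening: 43.5
```

```bash
python3 to.py 492.4 -222 68.2 102.5; python3 -c "
from h import *
get('top');get('top')"; python3 to.py 492.4 -222 68.2 102.5
```

```text
t 15.98 p [492.68, -221.99, 68.0] jaw 102.54 tilt z [-0.0, -0.0, -1.0] F [-6.43, -1.59, 2.89] M [-0.68, 2.12, 0.0] open 43.47 q [-0.06, 0.31, -0.49, 0.0, -0.78, -1.29]
shift tool [0.27, 0.05, -0.2] turn z 0.04 level xy [-0.02, -0.04, 0.0]
t 16.08 p [492.62, -221.96, 67.93] jaw 102.54 tilt z [-0.0, -0.0, -1.0] F [-4.6, -1.19, 2.96] M [-0.5, 1.55, 0.0] open 43.0 q [-0.06, 0.31, -0.49, 0.0, -0.78, -1.29]
shift tool [0.22, 0.01, -0.27] turn z 0.04 level xy [-0.02, -0.05, 0.0]
```

The push is held at about 5 N, level, at flush height. One last check from the cameras.

Run:
```python
from h import *
S=get("scene")
c=np.array([494.,-221.5]);a=np.radians(12.5)
for s in (28,24):print(s,proj(S,[c[0]-s*np.cos(a),c[1]-s*np.sin(a),90]))
u,v=np.round(proj(S,[c[0],c[1],90])).astype(int)
P=cloud(S,u-15,v-20,35,40);r=np.hypot(*(P[...,:2]-c).transpose(2,0,1))
m=(r<25)&(P[...,2]>60)&(P[...,2]<120)
for i in range(40):
    k=np.where(m[i])[0]
    if len(k):print(v-20+i,(u-15+k).tolist(),P[i,k,2].round().astype(int).tolist())
im=crop(S,u-14,v-15,30,30,20)
for z in(80,100):
  for t in np.linspace(0,2*np.pi,60):
    p=(proj(S,[c[0]+21*np.cos(t),c[1]+21*np.sin(t),z])-[u-14,v-15]+.5)*20;cv2.circle(im,tuple(np.int32(p)),1,(0,255,0) if z==100 else (0,0,255),-1)
p=(proj(S,[c[0]-28*np.cos(a),c[1]-28*np.sin(a),90])-[u-14,v-15]+.5)*20;cv2.circle(im,tuple(np.int32(p)),4,(255,0,0),-1)
cv2.imwrite("pics/c8.png",im)
```

```text
28 [321.55098292 197.83868011]
24 [320.12082706 197.62743766]
184 [317] [120]
185 [318] [117]
186 [315] [114]
187 [315] [109]
188 [315, 316, 317, 318] [107, 108, 107, 108]
189 [315, 316, 317] [104, 104, 106]
190 [315, 317, 318] [101, 101, 103]
191 [315, 316, 317, 318] [101, 102, 99, 100]
192 [315, 316, 317, 318] [100, 101, 101, 101]
193 [314, 315, 316, 317, 318] [102, 99, 101, 100, 101]
194 [304, 305, 314, 315, 316, 317, 318] [98, 100, 97, 100, 101, 102, 102]
195 [304, 305, 314, 315, 316, 317, 318] [96, 98, 101, 101, 101, 100, 99]
196 [304, 305, 314, 315, 316, 317, 318, 319, 320] [92, 96, 98, 99, 99, 97, 96, 95, 94]
197 [304, 305, 314, 315, 316, 317, 318, 319, 320] [91, 92, 97, 95, 95, 95, 93, 93, 93]
198 [304, 305, 314, 315, 316, 317, 318, 319, 320] [88, 90, 93, 92, 92, 91, 89, 90, 90]
199 [304, 305, 314, 315, 316, 317, 318] [85, 86, 91, 90, 89, 88, 87]
200 [305, 314, 315, 316, 317, 318] [84, 87, 87, 86, 86, 83]
201 [314, 315, 316, 317] [82, 85, 84, 81]
202 [314] [73]
203 [314] [70]
204 [314] [67]
205 [314] [65]
206 [313] [64]
207 [309, 310, 311, 312, 313] [62, 61, 61, 61, 62]
```

View pics/c8.png

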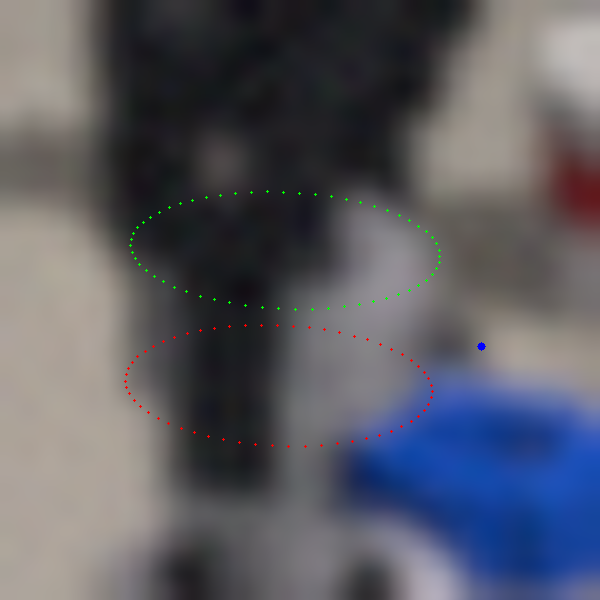

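The crop shows the collar's top on the predicted z=100 ellipse (green), with the screw at about (460,330) beside its prediction. The depth plateau on the collar top reads about 100.5 mm. Handing in.

```bash
python3 to.py 492.4 -222 68.2 102.5; python3 -c "
from cell import arm
print(arm.job_done())"
```

```text
t 16.13 p [492.62, -221.96, 67.9] jaw 102.54 tilt z [-0.0, -0.0, -1.0] F [-5.89, -1.51, 1.91] M [-0.57, 1.74, 0.01] open 43.32 q [-0.06, 0.31, -0.49, 0.0, -0.77, -1.29]
shift tool [0.23, 0.01, -0.3] turn z 0.04 level xy [-0.02, -0.04, -0.0]
the job is handed in; nothing more can be done
None
```

I turned the shaft until its flat faced the key rest, then fitted the set-screw collar. I handed in at 16.1 s, still holding the collar with its screw pressed lightly on the flat.

**Shaft:** The grip read about 15.3 mm on the flat (16 mm nominal; readings run about 0.7 mm low). I let go with the jaws at 12.8°, against a measured plate yaw of 12.5°. I did not measure the shaft angle separately after letting go.

**Collar fit:**
- **Play towards and away from the flat:** it was 4.1 mm, against 4 mm expected, so the contact is the screw tip on the flat.
- **Sideways:** I felt both sides, centred between them, and ended about 0.1 mm from the middle. Those feeler pushes reached about 18–20 N for a moment.
- **Hold:** the last push read about 6 N, with the tool level to within 0.1°.
- **Height:** the arm was about 0.3 mm below the calculated flush height. The camera depth on the collar top read about 100–101 mm, against 100 mm, but it is only good to a millimetre or two.

I did not touch the spacer or anything else on the bench, but took no final picture of them.

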